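# Trace a template's profile with the hand stylus

### The job

Take the ball-tipped stylus out of its holder and trace the wavy top edge of the white template on the sprung gauge, from its right-hand flat end to its left-hand flat end in one pass without losing contact, pressing only lightly so that the sprung table never bottoms hard. Then put the stylus back upright in its holder, fully home, touching the gauge with nothing but the stylus and leaving the white jar alone.

Things in the scene. Friction and masses are not known exactly. Their poses are not given: they have to be found in the camera images.
- gauge: Profile gauge, fixed to the worktop: grey base plate 86 x 226 mm (local x by y), 12 mm thick; origin at the centre of its underside, z up. All heights and x, y of the gauge below are in this frame. The wavy template on it is traced along +y, from y = -86 to +86 mm or a little more. Only the base plate is measured, not the template.
- table_mid (a point): Middle of the top of the gauge's aluminium table, unloaded: x = 0, y = 0, 24 mm high. The table rides on springs, straight down only: it starts to sink at about 1 N, sinks 0.5 mm per further newton and meets a hard stop after 4 mm (about 9 N). A contact force of 14 N is too much.
- right_end (a point): Start of the trace: nominal middle of the template's right-hand flat end (y = -86 mm, 46 mm high; flat from y = -100 to -77). White slippery plastic template (friction 0.15), 16 mm thick in x, centred on x = 0, 200 mm long in y. Come down only here, at y = -92 to -80. From y = -75 to +75 mm the tip must not leave the edge, not even briefly.
- crest_a (a point): Nominal first crest of the template's top edge: y = -35 mm, 56 mm high. True heights differ: the template is packed up by 0 to 14 mm, shifted along y by up to 6 mm and tipped about the gauge's x axis by up to 0.08 rad either way about its middle (ends up to 8 mm higher or lower). None is measured: find and follow the edge by feel.
- valley (a point): Nominal valley of the edge: y = +3 mm, 48 mm high. Flats, crests and valley are joined by smooth half-cosine curves, nominally up to 22 degrees steep.
- crest_b (a point): Nominal second crest of the edge: y = +43 mm, 58 mm high.
- left_end (a point): End of the trace: nominal middle of the template's left-hand flat end (y = +86 mm, 52 mm high; flat from y = +77 to +100, where the edge ends). The tip must get past y = +81 mm in contact; lift off only there.
- stylus: Hand stylus, 100 mm long, about 80 g, standing upright in its holder; origin at the lowest point of its ball tip, z up along its axis towards the handle. From below: steel ball 8 mm in diameter, steel shaft 6 mm in diameter up to 36 mm, round steel collar 22 mm in diameter from 36 to 42 mm, round grey handle 16 mm in diameter from 42 to 100 mm. It is round, so its heading does not matter.
- stylus_handle (a point): Middle of the stylus's handle, 71 mm above its ball tip: the place to grip it (16 mm across). In the holder it stands 81 mm above the worktop.
- stylus_tip (a point): Lowest point of the stylus's ball tip, on its axis.
- holder: Stylus holder, fixed to the worktop: aluminium block 62 x 62 mm, 46 mm high, on a 78 x 78 x 6 mm grey foot; origin at the centre of its underside. It stands to the left or to the right of the gauge.
- socket (a point): Centre of the mouth of the holder's round hole, in the top face of the block, 46 mm above the worktop; the hole is upright, 13 mm in diameter and 40 mm deep. Home, the stylus's collar rests on the block's top, with the ball tip 36 mm below this point.
- cream_jar: White screw-lid jar, 77 mm in diameter, 91 mm high, loose; origin at the centre of its underside. A bystander: leave it alone.

How it is judged:
On the way, in this order (a step that is already met when the one before it is completed fails the run):
1. the stylus is lifted clear out of its holder (height (world z) of stylus_tip above 0.055 m), for 0.1 s.
2. the stylus's tip presses on the template's right-hand flat end (y of stylus_tip in the frame of gauge between -0.105 and -0.076 m and x of stylus_tip in the frame of gauge between -0.011 and 0.011 m and z of stylus_tip in the frame of gauge between 0.03 and 0.092 m and contact force between stylus and gauge above 0.5 N), for 0.1 s.
3. the tip passes the first crest in contact (y of stylus_tip in the frame of gauge between -0.045 and -0.02 m and x of stylus_tip in the frame of gauge between -0.011 and 0.011 m and z of stylus_tip in the frame of gauge between 0.03 and 0.092 m and contact force between stylus and gauge above 0.5 N), for 0.05 s.
4. the tip passes the valley in contact (y of stylus_tip in the frame of gauge between -0.008 and 0.014 m and x of stylus_tip in the frame of gauge between -0.011 and 0.011 m and z of stylus_tip in the frame of gauge between 0.03 and 0.092 m and contact force between stylus and gauge above 0.5 N), for 0.05 s.
5. the tip passes the second crest in contact (y of stylus_tip in the frame of gauge between 0.033 and 0.055 m and x of stylus_tip in the frame of gauge between -0.011 and 0.011 m and z of stylus_tip in the frame of gauge between 0.03 and 0.092 m and contact force between stylus and gauge above 0.5 N), for 0.05 s.
6. the tip presses on the template's left-hand flat end (y of stylus_tip in the frame of gauge between 0.079 and 0.107 m and x of stylus_tip in the frame of gauge between -0.011 and 0.011 m and z of stylus_tip in the frame of gauge between 0.03 and 0.092 m and contact force between stylus and gauge above 0.5 N), for 0.05 s.
At the end, for the whole second after the job is handed in: The whole profile has been traced, right-hand end to left-hand end, and the stylus stands upright (within 0.12 rad) in its holder's hole, its collar down on the block (tip at least 33 mm below the mouth and within 6 mm of its axis), at rest (horizontal distance between stylus_tip and socket below 0.006 m and z of stylus_tip in the frame of socket below -0.033 m and angle between stylus's own z axis and vertical below 0.12 rad and linear speed of stylus below 0.02 m/s); the robot touches nothing.
It fails at once if over the part between the flat ends (local y -75 to +75 mm) the tip is low (under 95 mm above the gauge's underside) without touching the template: contact lost (y of stylus_tip in the frame of gauge between -0.075 and 0.075 m and x of stylus_tip in the frame of gauge between -0.03 and 0.03 m and z of stylus_tip in the frame of gauge below 0.095 m and contact force between stylus and gauge below 0.1 N).
It fails at once if the stylus presses on the gauge with more than 14 N: the sprung table bottoms hard (contact force between stylus and gauge above 14 N).
It fails at once if the tip drops beside the template (y of stylus_tip in the frame of gauge between -0.098 and 0.098 m and x of stylus_tip in the frame of gauge between -0.05 and 0.05 m and z of stylus_tip in the frame of gauge below 0.03 m).
It fails at once if the robot's fingers or arm push on the gauge (contact force between any of the fingers, the arm and gauge above 3 N).
It fails at once if the white jar is shifted by more than 15 mm or tipped (distance of cream_jar from where it was at the start of the episode above 0.015 m or angle between cream_jar's own z axis and vertical above 0.2 rad).
It also fails if it takes over 72 s, if anything falls off the work surface, if the arm or the gripper's body presses on something with over 40 N, if the wrist force passes 120 N, or if a joint passes its speed limit or range.

### The arm

A 7-joint arm with a two-finger parallel gripper is mounted at the origin on a cart in front of the work surface, level with it; the furniture and walls round the work are solid. World frame = base frame: x ahead of the robot, y to its left, z up, the work surface at z = 0. Lengths are in m, angles in rad, forces in N, time in s.
With the tool pointing down it reaches from about 0.4 to 0.85 m from the base axis. Payload 10.4 kg.
Tool frame: the origin (TCP) lies midway between the tips of the shut fingers; the grasp point (between the pads) lies 19 mm behind it (manip.pinch_z is the distance from the TCP to the grasp point, in m); y points along the fingers, x is the direction in which the jaws open and shut, and the axes are right-handed (so a half turn about y gives the same grasp; the last joint's range is limited). The gripper opens to 85 mm and grips with 20 to 120 N. Pads are 22 mm wide; open, the fingers measure 114 mm over their backs; the gripper's body (76 mm by 85 mm) begins 54 mm behind the grasp point. The pads swing forward as they close: fully open they stand 13 mm farther back than shut.
Start: joints at [1.184, 0.332, -0.065, 1.46, 0.022, 1.35, -0.088], TCP at [0.222, -0.584, 0.231] pointing down, gripper open.
Joint ranges: [-2.6, 2.6], [-0.5, 2.12], [-1.47, 1.34], [0.16, 2.42], [-1.27, 4.41], [0.06, 2.06], [-2.6, 2.6]. Speed limits (rad/s): [2.22, 2.22, 2.79, 2.79, 3.14, 3.14, 3.14].

### API

Orientations are given as a unit quaternion [x, y, z, w].
In Python, from workcell import manip gives the robot as it stands.
- The arm moves only by the shell command python3 -m pendant 'ROWS' [OPENING] [FORCE]. ROWS is a JSON object of lists of equal length, an entry for each row: "offset": the shift along the tool's x, y, z scaled (see below), a list of three; "turn": the turn, a rotation vector about the tool's x, y, z scaled (see below), a list of three. A call has 1 to 12 rows; each row is the pose to reach, as a shift and turn from the pose measured when the call began, along the tool's axes at that moment; what a row does not reach only later rows make up. The controller multiplies each number of a shift by 200 mm and each number of a turn by 45 degrees. A row lasts 1/8 s, in which the tool goes at most 62.5 mm and 10.7 degrees, less where a joint would pass 70% of its speed; a pose out of reach is approached as far as the arm can. A call with a number of a shift or a turn outside -1 to 1 is refused whole. A call with a gripper value outside its range is refused whole. OPENING is the opening in per cent of the stroke, from 0 (shut) to 100 (fully open), set as the call begins (- or left out, the last holds). The fingers move at their own pace and stop on an object; FORCE is the grip in N (left out, the last holds). Time passes only in rows, so rows that repeat a pose let the fingers close. It gives the time, the measured TCP pose, the force and the opening at its end, in the units of the state.
- manip.get_obs(): the state, without advancing time (a new reading comes with each control period).
- manip.camera(name): name is "scene" or "top" or "wrist"; returns (picture, depth): 420x560x3 uint8, red, green, blue; 420x560 float32, m along the optical axis (not along the pixel's ray), 0 where there is no reading.
- manip.camera_model(name): a dict with "intrinsics" (3x3 intrinsics, pixels), "k1" (the pictures are not rectified: a ray, as slopes to the right and down, at radius r is drawn at 1 + k1 r^2 times it, then the intrinsics apply), "R" (3x3) and "t" (3): a world point X has camera coordinates R X + t; the wrist camera has in their place "tool_from_camera" (4x4, takes a point from camera to tool coordinates, whose origin is the TCP and whose axes are the tool frame's). Camera axes: x right, y down, z forward; pixel columns grow to the right and rows downward; lengths in m; the calibration is good to about 2 mm. A picture is of the moment at which its call begins: read the wrist's pose just before it. camera_model takes no time and is no camera call.
- manip.hand_in(): hands the job in, once; it reports no verdict.
The state is a dict: "clock": time; "joint_pos": joint angles; "joint_velocities": joint speeds; "tau": joint torques, N m; "position": TCP position; "ee_rot": TCP orientation; "ft_force": force on the tool from outside, world axes, zero at the start; "torque": the same for the moment, N m; "grip_width": opening from 0.0 (shut) to 1.0 (fully open).
Only numpy, scipy, OpenCV 4.12 (cv2) and the standard library are available. Lean on these libraries where they do the work, as an engineer would, in place of code of your own. Each camera call takes 0.05 s, during which the arm holds its last target. There are 200 camera calls.

## Working session

There is one attempt and no reset: what is moved stays moved. The work goes in short steps, Python scripts to look and compute and a shell command to move; the robot and the scene stay as the last step left them, time stands still between calls to the robot, and variables do not carry over. Pictures are saved under pics/ and viewed, about 8 in all and at most 12, crops included, and the job is handed in when it is done.

```bash
mkdir -p pics; ls; cat > h.py <<'E'
import numpy as np, cv2
from workcell import manip
from scipy.spatial.transform import Rotation as Ro
def grab(n):
    o=manip.get_obs(); p,d=manip.camera(n); return p,d,o
def Rt(n,o=None):
    m=manip.camera_model(n)
    if 'R' in m: R=np.array(m['R']);t=np.array(m['t']); return R.T,-R.T@t,m
    T=np.array(m['tool_from_camera']);Rw=Ro.from_quat(o['ee_rot']).as_matrix()
    return Rw@T[:3,:3],Rw@T[:3,3]+np.array(o['position']),m
def ray(n,uv,o=None):
    Rc,c,m=Rt(n,o);K=np.array(m['intrinsics']);k1=float(m['k1'])
    s=np.linalg.solve(K,np.c_[np.atleast_2d(uv),np.ones(len(np.atleast_2d(uv)))].T).T[:,:2]
    q=s.copy()
    for _ in range(20): q=s/(1+k1*(q**2).sum(1,keepdims=True))
    return c,(Rc@np.c_[q,np.ones(len(q))].T).T
def plane(n,uv,z,o=None):
    c,d=ray(n,uv,o); return c+d*((z-c[2])/d[:,2])[:,None]
def cloud(n,dep,o=None):
    v,u=np.mgrid[:420,:560];c,d=ray(n,np.c_[u.ravel(),v.ravel()],o)
    P=c+d*dep.ravel()[:,None]; P[dep.ravel()==0]=np.nan; return P.reshape(420,560,3)
E
python3 - <<'E'
from h import *
for n in ['scene','top']:
    p,d,o=grab(n);cv2.imwrite(f'pics/{n}0.png',p[...,::-1]);np.savez(f'{n}0.npz',p=p,d=d)
    print(n,Rt(n)[1])
print(o, manip.pinch_z)
E
```

```text
pics
scene [0.19189704 0.7720566  0.79502605]
top [0.42041402 0.07602076 1.12403085]
{'clock': 0.05, 'joint_pos': array([ 1.18440026,  0.33285247, -0.06469039,  1.46089115,  0.02160463,
        1.34986328, -0.08848807]), 'joint_velocities': array([ 0.00114442,  0.0017854 ,  0.00042185, -0.00171318,  0.00029431,
       -0.00047291,  0.00053885]), 'tau': array([ 2.19425609e-03, -6.27370834e+01,  4.95965662e-02, -3.92849958e+01,
        1.64050295e-02,  7.18395895e-03, -6.27508507e-05]), 'position': array([ 0.22225968, -0.58378145,  0.23055196]), 'ee_rot': array([-0.58195897,  0.40169238, -0.40089909,  0.58244906]), 'ft_force': array([ 0.0827948 ,  0.1646081 , -1.04136813]), 'torque': array([-0.05366473,  0.00368349, -0.03189389]), 'grip_width': 1.0045238350284704} 0.0187
```

View pics/top0.png

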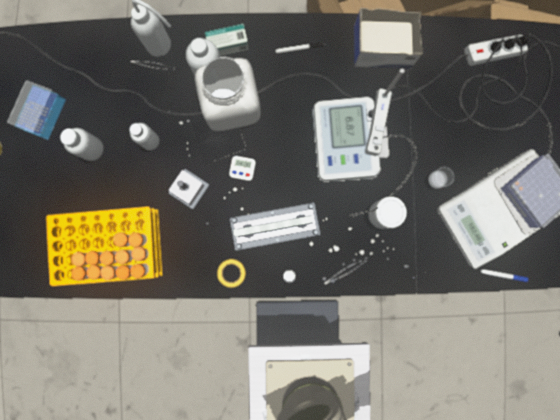

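View pics/scene0.png

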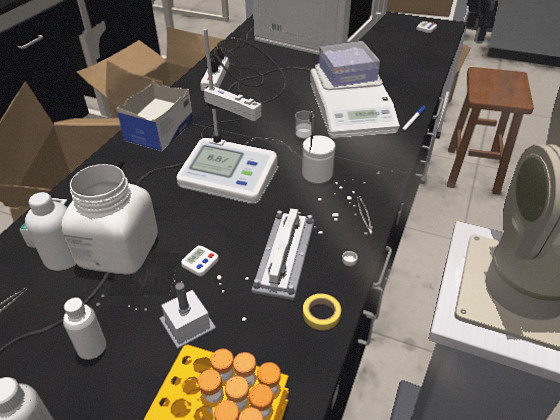

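Top view: gauge at (275,227), holder with stylus at (188,187) to its left, jar at (388,212) to its right. Scene view confirms (gauge (283,250), holder (187,318), jar (318,158)).

```bash
python3 - <<'E'
from h import *
f=np.load('top0.npz');p=f['p'];d=f['d']
P=cloud('top',d)
hsv=cv2.cvtColor(p,cv2.COLOR_RGB2HSV)
def comp(u0,u1,v0,v1,thr,z):
    m=np.zeros((420,560),np.uint8);m[v0:v1,u0:u1]=(hsv[v0:v1,u0:u1,2]>thr)
    c=max(cv2.findContours(m,cv2.RETR_EXTERNAL,cv2.CHAIN_APPROX_NONE)[0],key=cv2.contourArea)[:,0].astype(float)
    W=plane('top',c,z)
    r=cv2.minAreaRect((W[:,:2]*1000).astype(np.float32));print(r);return W
comp(222,328,195,255,70,.012)
comp(160,212,160,215,70,.006)
comp(365,412,190,235,100,.091)
print('dep',np.nanmin(d[d>0]),(d==0).mean())
for (u,v) in [(275,225),(184,185),(388,212),(235,230),(315,220)]: print(u,v,P[v,u])
f=np.load('scene0.npz');Q=cloud('scene',f['d'])
for (u,v) in [(182,287),(318,150),(187,310)]: print(u,v,Q[v,u])
x=Q[255:345,155:215].reshape(-1,3); s=x[(x[:,2]>.055)&(x[:,2]<.13)]; print(len(s),s.mean(0),s[:,2].max(),s.min(0),s.max(0))
E
```

```text
((468.002197265625, 84.78852081298828), (105.8290786743164, 231.608154296875), 9.55191421508789)
((569.3612060546875, 313.72711181640625), (89.94818115234375, 84.55858612060547), 56.164825439453125)
((490.4747314453125, -196.9547119140625), (82.07234191894531, 90.944580078125), 43.519371032714844)
dep 0.78855693 0.0040391156462585035
275 225 [0.46632347 0.08299539 0.05170877]
184 185 [0.56597223 0.3058076  0.08595037]
388 212 [ 0.49292372 -0.195746    0.09019902]
235 230 [0.45496113 0.1837564  0.0518094 ]
315 220 [ 0.47958042 -0.02132648  0.01564066]
182 287 [0.56190913 0.31451909 0.10935143]
318 150 [ 0.48438349 -0.17358004  0.09236635]
187 310 [0.55808528 0.31838261 0.05191874]
231 [0.56505611 0.31689055 0.08869042] 0.11216069917989491 [0.5585993  0.3059952  0.05527956] [0.5747901  0.32268015 0.1121607 ]
```

```bash
cat >> h.py <<'E'
def Rdown(yaw):
    # tool y down, tool x along horizontal direction (cos,sin)
    x=np.array([np.cos(yaw),np.sin(yaw),0]);y=np.array([0,0,-1.]);return np.c_[x,y,np.cross(x,y)]
def go(tgt,yaw=None,o=None):
    o=o or manip.get_obs();R=Ro.from_quat(o['ee_rot']).as_matrix()
    off=R.T@(np.array(tgt)-o['position'])/.2
    t=np.zeros(3) if yaw is None else Ro.from_matrix(R.T@Rdown(yaw)).as_rotvec()/(np.pi/4)
    print('off',off.round(4),'turn',t.round(4),'clock',round(o['clock'],2),'pos',np.round(o['position'],4),'F',np.round(o['ft_force'],2),'w',round(o['grip_width'],3))
E
python3 - <<'E'
from h import *
o=manip.get_obs();R=Ro.from_quat(o['ee_rot']).as_matrix();print(R.round(3))
print(np.round(manip.camera_model('wrist')['tool_from_camera'],3),manip.camera_model('wrist')['intrinsics'])
Y=np.radians(99.55)
for y in (Y,Y-np.pi): go([.42,.02,.34],y)
E
```

```text
[[ 0.356 -0.     0.935]
 [-0.935  0.001  0.356]
 [-0.001 -1.    -0.   ]]
[[ 1.     0.     0.001 -0.001]
 [-0.001 -0.272  0.962 -0.143]
 [ 0.001 -0.962 -0.272  0.07 ]
 [ 0.     0.     0.     1.   ]] [[354.75803755   0.         278.61400295]
 [  0.         354.75803755 210.12166952]
 [  0.           0.           1.        ]]
off [-2.4701 -0.544   1.9983] turn [-2.3000e-03 -3.7489e+00 -3.0000e-04] clock 0.1 pos [ 0.2223 -0.5838  0.2306] F [ 0.08 -0.25  0.69] w 1.003
off [-2.4701 -0.544   1.9983] turn [ 2.000e-04  2.511e-01 -1.600e-03] clock 0.1 pos [ 0.2223 -0.5838  0.2306] F [ 0.08 -0.25  0.69] w 1.003
```

```bash
python3 -m pendant '{"offset":[[-0.82,-0.3,0.66],[-0.82,-0.3,0.66],[-0.82,-0.3,0.66],[-0.82,-0.3,0.66]],"turn":[[0,0,0],[0,0,0],[0,0,0],[0,0,0]]}'
python3 -m pendant '{"offset":[[-0.82,-0.24,0.66],[-0.82,-0.24,0.66],[-0.82,-0.24,0.66],[-0.82,-0.24,0.66]],"turn":[[0,0,0],[0,0,0],[0,0,0],[0,0,0]]}'
python3 -c "
from h import *
go([.42,.04,.34],np.radians(-80.45))"
```

```text
clock: 0.6
position: [0.2886, -0.3809, 0.2918]
ee_rot: [-0.583, 0.4, -0.4, 0.583]
ft_force: [-0.2, -1.1, 0.0]
grip_width: 0.996
clock: 1.1
position: [0.3538, -0.1774, 0.3406]
ee_rot: [0.584, -0.399, 0.4, -0.583]
ft_force: [1.1, -0.2, -0.0]
grip_width: 0.998
off [-0.8934  0.0023  0.702 ] turn [-0.0007  0.2593  0.0012] clock 1.1 pos [ 0.3538 -0.1774  0.3406] F [ 1.09 -0.18 -0.03] w 0.998
```

```bash
python3 -m pendant '{"offset":[[-0.9,0,0.7],[-0.9,0,0.7],[-0.9,0,0.7],[-0.9,0,0.7],[-0.9,0,0.7],[-0.9,0,0.7]],"turn":[[0,0.26,0],[0,0.26,0],[0,0.26,0],[0,0.26,0],[0,0.26,0],[0,0.26,0]]}'
python3 - <<'E'
from h import *
p,d,o=grab('wrist');cv2.imwrite('pics/w1.png',p[...,::-1]);np.savez('w1.npz',p=p,d=d,pos=o['position'],q=o['ee_rot'])
go([.52,.24,.34],np.radians(-80.45))
E
```

```text
clock: 1.85
position: [0.419, 0.0404, 0.3402]
ee_rot: [0.54, -0.457, 0.457, -0.539]
ft_force: [-0.1, -0.4, 0.2]
grip_width: 1.0
off [-9.042e-01  2.000e-04  6.622e-01] turn [-0.0001 -0.0028  0.0013] clock 1.9 pos [0.419  0.0399 0.3402] F [ 0.17 -0.91 -0.43] w 0.998
```

View pics/w1.png

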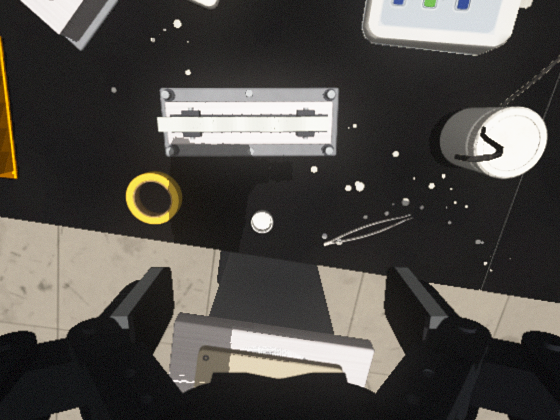

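Wrist view: gauge base corners at about (160,88), (338,88), (338,155), (167,156), template the white bar along row ~125 from column 157 to 335; jar lid at (515,142), well clear.

```bash
python3 - <<'E'
from h import *
f=np.load('w1.npz');o=dict(position=f['pos'],ee_rot=f['q']);p=f['p'];d=f['d']
g=p.max(2)
m=np.zeros((420,560),np.uint8);m[80:165,140:350]=(g[80:165,140:350]>55)
m=cv2.morphologyEx(m,cv2.MORPH_OPEN,np.ones((3,3)))
m2=m.copy()
c=max(cv2.findContours(m,cv2.RETR_EXTERNAL,cv2.CHAIN_APPROX_NONE)[0],key=cv2.contourArea)[:,0].astype(float)
W=plane('wrist',c,.012,o)
# edges by side lines: front edge(top row), back row, right
def fit(sel): 
    w=W[sel][:,:2];return cv2.fitLine((w*1000).astype(np.float32),cv2.DIST_HUBER,0,.01,.01).ravel()
cx=c[:,0];cy=c[:,1]
top=fit((cy<95)&(cx>175)&(cx<325));bot=fit((cy>148)&(cx>180)&(cx<325));R=fit((cx>331)&(cy>97)&(cy<148));L=fit((cx<172)&(((cy>95)&(cy<112))|((cy>136)&(cy<150))))
for n,l in zip(['far','near','right','left'],[top,bot,R,L]): print(n,l.round(3),np.degrees(np.arctan2(l[1],l[0])).round(2))
P=cloud('wrist',d,o)
yaw=np.radians(9.55);ex=np.array([np.cos(yaw),np.sin(yaw),0]);ey=np.array([-np.sin(yaw),np.cos(yaw),0])
for col in range(156,340,8):
    q=P[118:131,col]; print(col,np.round(np.median(q[4:9],0),4), (np.median(q[4:9],0)-[.467,.085,0])@ey)
# jar
mj=np.zeros((420,560),np.uint8);mj[90:190,480:560]=g[90:190,480:560]>150
E
```

```text
far [ 1.68000e-01 -9.86000e-01  5.05795e+02  1.09309e+02] -80.36
near [ 1.66000e-01 -9.86000e-01  4.22281e+02  8.82070e+01] -80.44
right [ 9.85000e-01  1.72000e-01  4.84492e+02 -2.47720e+01] 9.89
left [9.87000e-01 1.64000e-01 4.56305e+02 1.98663e+02] 9.42
156 [ 0.4429  0.2086 -0.0007] 0.12588608582118987
164 [0.4496 0.1816 0.0553] 0.0981521234375367
172 [0.4512 0.1725 0.0554] 0.08887026565506047
180 [0.4528 0.1632 0.0555] 0.07950975629977004
188 [0.4543 0.1539 0.0567] 0.07006027066935698
196 [0.4562 0.1441 0.0585] 0.060103084393209195
204 [0.4577 0.1348 0.0613] 0.05066756880493
212 [0.4594 0.1257 0.0601] 0.04135538812430305
220 [0.4607 0.1171 0.0569] 0.032673523188460396
228 [0.462  0.1084 0.0537] 0.023849307299146118
236 [0.4635 0.0993 0.0514] 0.014714184113177122
244 [0.465  0.0902 0.0505] 0.005419855205556732
252 [0.4667 0.0806 0.0521] -0.0043145121437892535
260 [0.4683 0.0713 0.0538] -0.01368210668205628
268 [0.47  0.062 0.057] -0.02319459847160654
276 [0.4716 0.0528 0.0578] -0.03253373215083395
284 [0.473  0.0435 0.0552] -0.04188066818204639
292 [0.4745 0.0341 0.0516] -0.05140892810924255
300 [0.476  0.0247 0.0484] -0.060987190270952035
308 [0.4775 0.0151 0.0475] -0.07064384185987163
316 [0.479  0.0055 0.0463] -0.08035931484688032
324 [ 0.4806 -0.0036  0.0467] -0.08966953054469781
332 [ 0.4818 -0.0183  0.0123] -0.10427644979102291
```

```bash
python3 -m pendant '{"offset":[[-0.9,0,0.64],[-0.9,0,0.64],[-0.9,0,0.64],[-0.9,0,0.64],[-0.9,0,0.64]],"turn":[[0,0,0],[0,0,0],[0,0,0],[0,0,0],[0,0,0]]}'
python3 - <<'E'
from h import *
p,d,o=grab('wrist');cv2.imwrite('pics/w2.png',p[...,::-1]);np.savez('w2.npz',p=p,d=d,pos=o['position'],q=o['ee_rot'])
P=cloud('wrist',d,o).reshape(-1,3)
s=P[(abs(P[:,0]-.565)<.06)&(abs(P[:,1]-.315)<.06)]
for a,b in [(.035,.053),(.1,.118)]:
    q=s[(s[:,2]>a)&(s[:,2]<b)];print(a,len(q),q.mean(0),q.min(0),q.max(0))
E
```

```text
clock: 2.52
position: [0.5159, 0.2395, 0.3386]
ee_rot: [0.54, -0.457, 0.456, -0.539]
ft_force: [0.4, -1.2, -0.1]
grip_width: 0.998
0.035 2584 [0.56983234 0.31294787 0.04605423] [0.52572152 0.27181371 0.03560739] [0.61169137 0.3566014  0.05296833]
0.1 221 [0.56927004 0.31315904 0.10903822] [0.56117618 0.30599071 0.10239268] [0.57723574 0.32157954 0.11228708]
```

View pics/w2.png

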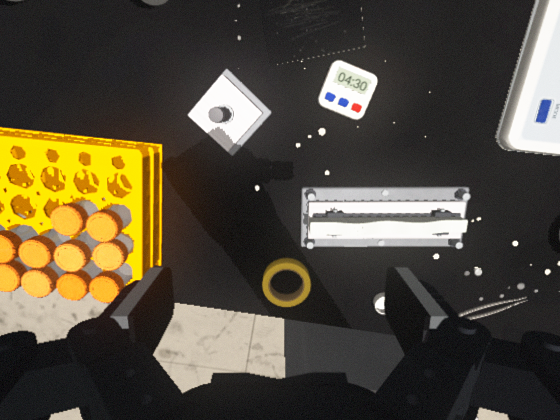

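Wrist view: holder block centred near (230,112) with stylus handle top at (220,115); pill rack's edge at column ~162, clear. Depth gives the edge profile (≈46.5/58/50.5/61.5/55.5 mm) and stylus axis ≈ (0.5695, 0.313).

```bash
python3 -c "
from h import *
go([.5695,.313,.17],np.radians(-80.4))"
```

```text
off [-0.3262  0.8445  0.3276] turn [ 0.0025 -0.0034  0.0009] clock 2.58 pos [0.5159 0.2381 0.3391] F [ 0.14  0.03 -0.96] w 0.998
```

```bash
python3 -m pendant '{"offset":[[-0.326,0.3,0.328],[-0.326,0.6,0.328],[-0.326,0.844,0.328],[-0.326,0.844,0.328],[-0.326,0.844,0.328]],"turn":[[0,0,0],[0,0,0],[0,0,0],[0,0,0],[0,0,0]]}' 60
python3 - <<'E'
from h import *
p,d,o=grab('wrist');cv2.imwrite('pics/w3.png',p[...,::-1])
P=cloud('wrist',d,o).reshape(-1,3)
s=P[(abs(P[:,0]-.565)<.06)&(abs(P[:,1]-.315)<.06)]
for a,b in [(.04,.05),(.102,.118)]:
    q=s[(s[:,2]>a)&(s[:,2]<b)];print(a,len(q),q.mean(0),q.min(0),q.max(0),np.median(q,0))
go([.5695,.313,.065],np.radians(-80.4))
E
```

```text
clock: 3.2
position: [0.5702, 0.3113, 0.1709]
ee_rot: [0.54, -0.458, 0.458, -0.538]
ft_force: [0.2, 0.0, 1.2]
grip_width: 0.602
0.04 5019 [0.57227891 0.31450496 0.04600965] [0.52532905 0.27168076 0.04002635] [0.61107953 0.35661234 0.04987306] [0.57395593 0.31616363 0.04603619]
0.102 588 [0.56977049 0.31421067 0.10895027] [0.56118419 0.30579841 0.1021623 ] [0.57696668 0.32224091 0.11179071] [0.56990283 0.31424699 0.10967654]
off [-0.0057  0.5375 -0.0044] turn [-0.0003 -0.0054  0.0008] clock 3.25 pos [0.5705 0.3121 0.1725] F [-0.18  0.45  1.25] w 0.603
```

View pics/w3.png

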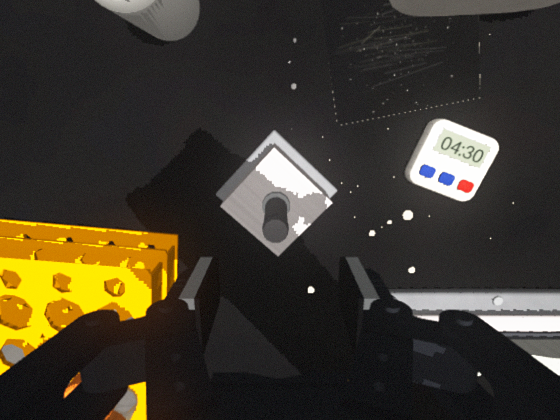

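Stylus handle top at (275,228), centred between the fingers; checking the yellow rack's clearance before descending.

```bash
python3 - <<'E'
from h import *
f=np.load('w2.npz');o=dict(position=f['pos'],ee_rot=f['q']);p=f['p'].astype(int);P=cloud('wrist',f['d'],o)
m=(p[...,0]>150)&(p[...,2]<60)&(p[...,1]>100);m[:,200:]=0
q=P[m];q=q[~np.isnan(q[:,0])];n=q[:,1]<.42
print(q[n].max(0),np.percentile(q[n],[1,99],axis=0))
E
```

```text
[0.52002831 0.41999195 0.37335441] [[0.34716617 0.38604328 0.00490238]
 [0.51424273 0.41947257 0.12270422]]
```

```bash
python3 -m pendant '{"offset":[[-0.008,0.2,-0.004],[-0.008,0.4,-0.004],[-0.008,0.5,-0.004],[-0.008,0.537,-0.004],[-0.008,0.537,-0.004]],"turn":[[0,0,0],[0,0,0],[0,0,0],[0,0,0],[0,0,0]]}' 60
python3 -m pendant '{"offset":[[0,0,0],[0,0,0],[0,0,0],[0,0,0],[0,0,0],[0,0,0],[0,0,0],[0,0,0]],"turn":[[0,0,0],[0,0,0],[0,0,0],[0,0,0],[0,0,0],[0,0,0],[0,0,0],[0,0,0]]}' 0 60
python3 -c "
from h import *
go([.5695,.313,.065],np.radians(-80.4))"
```

```text
clock: 3.88
position: [0.5702, 0.3138, 0.0665]
ee_rot: [-0.539, 0.457, -0.458, 0.539]
ft_force: [-0.0, 0.5, 0.5]
grip_width: 0.605
clock: 4.88
position: [0.5707, 0.3142, 0.0677]
ee_rot: [-0.538, 0.457, -0.458, 0.54]
ft_force: [-0.3, -0.6, 7.0]
grip_width: 0.174
off [ 0.0049  0.0134 -0.0071] turn [-0.0042 -0.006  -0.0005] clock 4.88 pos [0.5707 0.3142 0.0677] F [-0.29 -0.62  7.01] w 0.174
```

```bash
python3 -m pendant '{"offset":[[0,-0.06,0],[0,-0.2,0],[0,-0.4,0],[0,-0.6,0],[0,-0.6,0],[0,-0.6,0]],"turn":[[0,0,0],[0,0,0],[0,0,0],[0,0,0],[0,0,0],[0,0,0]]}'
python3 - <<'E'
from h import *
F=[]
for i in range(3):
    p,d,o=grab('wrist');F.append(np.r_[o['ft_force'],o['position']])
print(np.mean(F,0))
cv2.imwrite('pics/w4.png',p[...,::-1])
p,d,o=grab('scene');cv2.imwrite('pics/s4.png',cv2.resize(p[200:380,100:340],None,fx=3,fy=3)[...,::-1])
P=cloud('scene',d); q=P[200:380,100:340].reshape(-1,3)
s=q[(abs(q[:,0]-.5705)<.02)&(abs(q[:,1]-.315)<.02)&(q[:,2]>.08)&(q[:,2]<.3)]
print(len(s)); 
for a in np.arange(.08,.24,.01):
    w=s[(s[:,2]>=a)&(s[:,2]<a+.01)]
    if len(w): print(a.round(2),len(w),w.mean(0).round(4))
go([.4815,.0,.17],np.radians(-80.4))
E
```

```text
clock: 5.62
position: [0.5702, 0.3139, 0.1874]
ee_rot: [-0.538, 0.457, -0.458, 0.54]
ft_force: [0.1, -1.0, -1.6]
grip_width: 0.173
[ 0.18835846 -0.72533947 -0.79230318  0.57002739  0.31371213  0.18694885]
943
0.13 16 [0.5656 0.3148 0.1354]
0.14 16 [0.5658 0.3143 0.1447]
0.15 9 [0.5658 0.3149 0.1532]
0.16 29 [0.5626 0.3187 0.1675]
0.17 63 [0.5629 0.3177 0.1737]
0.18 27 [0.5607 0.3163 0.1853]
0.19 72 [0.5616 0.3196 0.1957]
0.2 79 [0.5615 0.3215 0.2053]
0.21 72 [0.561  0.3199 0.2149]
0.22 57 [0.5611 0.3121 0.2251]
0.23 90 [0.5613 0.3207 0.2355]
off [ 1.476   0.0822 -0.6911] turn [-0.0022 -0.006   0.0001] clock 5.83 pos [0.57   0.3137 0.1866] F [ 0.2   0.57 -1.04] w 0.172
```

View pics/s4.png

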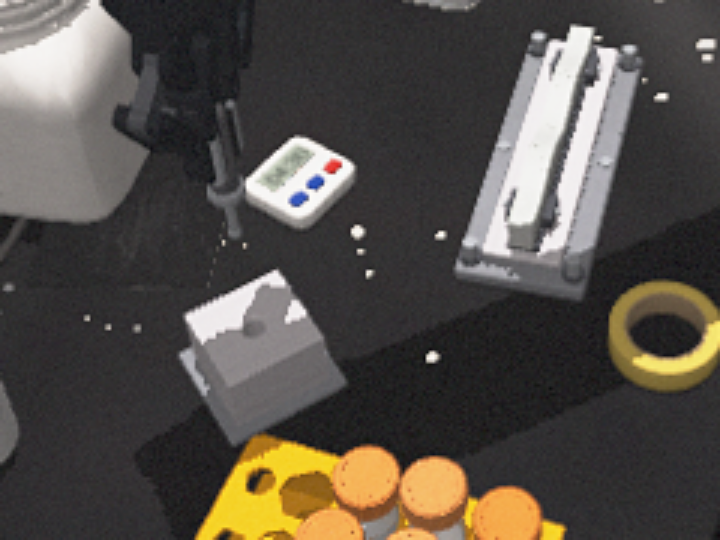

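The stylus hangs upright in the fingers (tip at (235,235) in the crop), holder empty. Moving to above the right-hand end.

```bash
python3 -m pendant '{"offset":[[-0.0,0,-0.3],[0.3,0,-0.6],[0.6,0,-0.69],[0.85,0,-0.69],[0.85,0,-0.69],[0.85,0,-0.69]],"turn":[[0,0,0],[0,0,0],[0,0,0],[0,0,0],[0,0,0],[0,0,0]]}'
python3 -c "
from h import *
go([.4804,.0014,.13],np.radians(-80.4))"
```

```text
clock: 6.58
position: [0.4614, 0.1232, 0.1863]
ee_rot: [-0.538, 0.458, -0.459, 0.539]
ft_force: [0.2, 0.3, -0.8]
grip_width: 0.17
off [ 0.6164  0.2818 -0.0045] turn [-0.002  -0.008   0.0002] clock 6.58 pos [0.4614 0.1232 0.1863] F [ 0.19  0.32 -0.75] w 0.17
```

```bash
python3 -m pendant '{"offset":[[0.3,0,-0.004],[0.616,0,-0.004],[0.616,0.15,-0.004],[0.616,0.28,-0.004],[0.616,0.28,-0.004],[0.616,0.28,-0.004]],"turn":[[0,-0.008,0],[0,-0.008,0],[0,-0.008,0],[0,-0.008,0],[0,-0.008,0],[0,-0.008,0]]}'
cat >> h.py <<'E'
C=np.array([.4661,.0862,0]);N=np.array([.986,.1667,0]);T=np.array([-.1667,.986,0])
def st(k=4):
    L=[]
    for i in range(k):
        o=manip.get_obs();L.append(np.r_[o['position'],o['ft_force']]);manip.camera('wrist')
    L=np.array(L);m=L.mean(0)
    print('t %.2f local x %.4f y %.4f | zTCP %.4f | F'%(o['clock'],(m[:3]-C)@N,(m[:3]-C)@T,m[2]),m[3:].round(2),'Fz',L[:,5].round(1))
    go(C+T*-.086+[0,0,m[2]],np.radians(-80.4))
E
python3 -c "
from h import *
st()"
```

```text
clock: 7.32
position: [0.4811, 0.0033, 0.1313]
ee_rot: [-0.54, 0.455, -0.456, 0.542]
ft_force: [-0.5, -0.2, -1.4]
grip_width: 0.172
t 7.47 local x 0.0010 y -0.0849 | zTCP 0.1314 | F [-0.26 -0.36 -1.17] Fz [-1.4 -1.5 -0.6 -1.2]
off [ 0.0017 -0.0009 -0.0034] turn [-0.0037  0.0007  0.0009] clock 7.53 pos [0.4811 0.0019 0.1312] F [ 0.25  0.08 -0.95] w 0.172
```

```bash
python3 -m pendant '{"offset":[[0,0.05,-0.002],[0,0.1,-0.004],[0,0.122,-0.004],[0,0.122,-0.004],[0,0.122,-0.004]],"turn":[[0,0,0],[0,0,0],[0,0,0],[0,0,0],[0,0,0]]}'
for i in 1 2 3; do python3 -m pendant '{"offset":[[0,0.005,0],[0,0.005,0],[0,0.005,0]],"turn":[[0,0,0],[0,0,0],[0,0,0]]}' | egrep 'clo|pos|force'; done
python3 -c "
from h import *
st()"
```

```text
clock: 8.15
position: [0.4805, 0.0018, 0.1069]
ee_rot: [-0.54, 0.455, -0.457, 0.541]
ft_force: [-0.2, 0.8, -2.1]
grip_width: 0.172
clock: 8.52
position: [0.4805, 0.0018, 0.106]
ft_force: [-1.0, 0.0, -0.9]
clock: 8.9
position: [0.4806, 0.0018, 0.105]
ft_force: [-0.5, 0.5, -1.1]
clock: 9.28
position: [0.4806, 0.0018, 0.1041]
ft_force: [0.8, -0.5, 1.1]
t 9.43 local x 0.0002 y -0.0857 | zTCP 0.1041 | F [ 0.45 -0.35  0.52] Fz [ 1.1  0.7 -0.1  0.4]
off [ 0.0017 -0.     -0.0011] turn [-0.0043  0.0006  0.001 ] clock 9.47 pos [0.4806 0.0018 0.1041] F [ 0.36 -0.53 -0.04] w 0.172
```

```bash
python3 -m pendant '{"offset":[[0,0.004,0],[0,0.008,0],[0,0.008,0]],"turn":[[0,0,0],[0,0,0],[0,0,0]]}' | egrep 'clo|pos|force'
python3 - <<'E'
from h import *
st()
# local profile from wrist depth, smooth
f=np.load('w1.npz');o=dict(position=f['pos'],ee_rot=f['q']);P=cloud('wrist',f['d'],o)
q=P[122:127,160:333].reshape(-1,3);q=q[q[:,2]>.04];y=(q-C)@T
for a in np.arange(-.095,.1,.005):
    s=abs(y-a)<.003
    print(round(a*1000),round(q[s,2].mean()*1000,1) if s.any() else None,end='; ')
E
```

```text
clock: 9.85
position: [0.4807, 0.0017, 0.1025]
ft_force: [-0.5, -0.1, 2.5]
t 10.00 local x 0.0003 y -0.0857 | zTCP 0.1025 | F [-0.19 -0.49  2.37] Fz [2.5 2.3 1.9 2.8]
off [ 0.0014  0.     -0.0014] turn [-0.0044  0.0006  0.0011] clock 10.05 pos [0.4807 0.0017 0.1025] F [0.04 0.19 2.27] w 0.175
-95 47.0; -90 47.1; -85 47.1; -80 47.3; -75 47.2; -70 47.2; -65 47.8; -60 49.3; -55 51.0; -50 52.7; -45 55.0; -40 56.3; -35 57.6; -30 57.6; -25 57.2; -20 56.1; -15 54.8; -10 53.6; -5 52.3; 0 50.5; 5 50.1; 10 50.6; 15 51.4; 20 52.6; 25 54.7; 30 56.6; 35 58.6; 40 59.9; 45 60.8; 50 60.6; 55 59.8; 60 58.9; 65 57.6; 70 56.3; 75 55.6; 80 55.3; 85 55.3; 90 55.5; 95 55.4;
```

```bash
cat > tr.py <<'E'
from h import *
import sys,os,json
from scipy.optimize import least_squares
K=[-77,-35,3,43,77];H=[46,56,48,58,52]
def nom(y):
    y=np.atleast_1d(y).astype(float);z=np.where(y<K[0],H[0],H[-1]).astype(float)
    for i in range(4):
        m=(y>=K[i])&(y<=K[i+1]);u=(y[m]-K[i])/(K[i+1]-K[i]);z[m]=H[i]+(H[i+1]-H[i])*(1-np.cos(np.pi*u))/2
    return z
def E(p,y): return nom(y-p[0])+p[1]+p[2]*np.asarray(y)
def depthfit():
    f=np.load('w1.npz');o=dict(position=f['pos'],ee_rot=f['q']);P=cloud('wrist',f['d'],o)
    q=P[122:127,160:333].reshape(-1,3);q=q[q[:,2]>.04];y=(q-C)@T*1e3
    r=least_squares(lambda p:E(p,y)-q[:,2]*1e3,[0,0,0],loss='soft_l1');print('fit',r.x.round(4),'rms',np.std(r.fun));return r.x
def tipz(p,y):
    g=np.gradient(E(p,np.array([y-.5,y,y+.5])),.5)[1];return E(p,y)[0]+4*(np.hypot(1,g)-1)
FN=4.5; BASE=-1.1
def run(step=1.5,n=10,base=BASE):
    L=[]
    for i in range(4):
        o=manip.get_obs();L.append(np.r_[o['position'],o['ft_force']]);manip.camera('wrist')
    L=np.array(L);m=L.mean(0);y=(m[:3]-C)@T*1e3;x=(m[:3]-C)@N*1e3;z=m[2]*1e3
    fc=m[5]-base; sink=max((fc-1)/2,0)
    p=np.load('p.npy') if os.path.exists('p.npy') else depthfit();np.save('p.npy',p)
    off=z+sink-tipz(p,y)   # unloaded contact TCP height minus model
    print('t %.2f x %.2f y %.2f z %.2f F %s fc %.2f off %.2f'%(o['clock'],x,y,z,m[3:].round(2),fc,off))
    for k in range(1,n+1):
        yy=y+step*k; zz=tipz(p,yy)+off-(FN-1)/2
        print([round(-step*k/200,4),round(float((z-zz)/200),4),round(-x/200,4)],end=' ')
    print()
run(*[float(sys.argv[1]),int(sys.argv[2])] if len(sys.argv)>2 else [])
E
python3 tr.py
```

```text
fit [4.105  2.0927 0.0133] rms 0.8173976298637369
t 10.20 x 0.28 y -85.70 z 102.51 F [ 0.2  -0.42  2.72] fc 3.82 off 56.96
[-0.0075, 0.0016, np.float64(-0.0014)] [-0.015, 0.0015, np.float64(-0.0014)] [-0.0225, 0.0014, np.float64(-0.0014)] [-0.03, 0.0013, np.float64(-0.0014)] [-0.0375, 0.0012, np.float64(-0.0014)] [-0.045, 0.0011, np.float64(-0.0014)] [-0.0525, 0.001, np.float64(-0.0014)] [-0.06, 0.0009, np.float64(-0.0014)] [-0.0675, 0.0008, np.float64(-0.0014)] [-0.075, 0.0003, np.float64(-0.0014)]
```

```bash
sed -i 's/round(-x\/200,4)/round(float(-x\/200),4)/' tr.py
python3 -m pendant '{"offset":[[-0.0075,0.0015,-0.001],[-0.015,0.0015,-0.001],[-0.0225,0.0014,-0.001],[-0.03,0.0013,-0.001],[-0.0375,0.0012,-0.001],[-0.045,0.0011,-0.001],[-0.0525,0.001,-0.001],[-0.06,0.0009,-0.001],[-0.06,0.0009,-0.001]],"turn":[[0,0,0],[0,0,0],[0,0,0],[0,0,0],[0,0,0],[0,0,0],[0,0,0],[0,0,0],[0,0,0]]}'
python3 tr.py
```

```text
clock: 11.38
position: [0.4784, 0.0139, 0.1023]
ee_rot: [-0.539, 0.455, -0.457, 0.541]
ft_force: [0.2, 0.4, 2.8]
grip_width: 0.169
t 11.53 x 0.07 y -73.31 z 102.30 F [0.07 0.49 3.34] fc 4.44 off 56.90
[-0.0075, -0.0, -0.0003] [-0.015, -0.0006, -0.0003] [-0.0225, -0.0015, -0.0003] [-0.03, -0.0027, -0.0003] [-0.0375, -0.0042, -0.0003] [-0.045, -0.006, -0.0003] [-0.0525, -0.008, -0.0003] [-0.06, -0.0103, -0.0003] [-0.0675, -0.0128, -0.0003] [-0.075, -0.0154, -0.0003]
```

```bash
python3 -m pendant '{"offset":[[-0.0075,0,0],[-0.015,-0.0006,0],[-0.0225,-0.0015,0],[-0.03,-0.0027,0],[-0.0375,-0.0042,0],[-0.045,-0.006,0],[-0.0525,-0.008,0],[-0.06,-0.0103,0],[-0.0675,-0.0128,0],[-0.0675,-0.0128,0]],"turn":[[0,0,0],[0,0,0],[0,0,0],[0,0,0],[0,0,0],[0,0,0],[0,0,0],[0,0,0],[0,0,0],[0,0,0]]}'
python3 tr.py
```

```text
clock: 12.82
position: [0.4761, 0.0276, 0.1049]
ee_rot: [-0.539, 0.455, -0.457, 0.541]
ft_force: [0.3, -1.2, 4.6]
grip_width: 0.17
t 12.97 x 0.06 y -59.48 z 104.87 F [ 0.02 -1.81  4.06] fc 5.16 off 57.12
[-0.0075, -0.0043, -0.0003] [-0.015, -0.0071, -0.0003] [-0.0225, -0.01, -0.0003] [-0.03, -0.0129, -0.0003] [-0.0375, -0.0158, -0.0003] [-0.045, -0.0187, -0.0003] [-0.0525, -0.0215, -0.0003] [-0.06, -0.0242, -0.0003] [-0.0675, -0.0268, -0.0003] [-0.075, -0.0293, -0.0003]
```

Model and feel agree well; continuing.

```bash
python3 -m pendant '{"offset":[[-0.0075,-0.004,0],[-0.015,-0.007,0],[-0.0225,-0.01,0],[-0.03,-0.013,0],[-0.0375,-0.0158,0],[-0.045,-0.0187,0],[-0.0525,-0.0215,0],[-0.06,-0.0242,0],[-0.06,-0.0242,0]],"turn":[[0,0,0],[0,0,0],[0,0,0],[0,0,0],[0,0,0],[0,0,0],[0,0,0],[0,0,0],[0,0,0]]}'
python3 tr.py
```

```text
clock: 14.15
position: [0.474, 0.0399, 0.1098]
ee_rot: [-0.539, 0.455, -0.457, 0.542]
ft_force: [-0.6, -1.8, 3.9]
grip_width: 0.171
t 14.30 x 0.07 y -47.00 z 109.72 F [-0.15 -1.38  3.71] fc 4.81 off 57.11
[-0.0075, -0.0033, -0.0003] [-0.015, -0.0057, -0.0003] [-0.0225, -0.0079, -0.0003] [-0.03, -0.0098, -0.0003] [-0.0375, -0.0116, -0.0003] [-0.045, -0.0131, -0.0003] [-0.0525, -0.0143, -0.0003] [-0.06, -0.0153, -0.0003] [-0.0675, -0.016, -0.0003] [-0.075, -0.0165, -0.0003]
```

```bash
python3 -m pendant '{"offset":[[-0.0075,-0.0033,0],[-0.015,-0.0057,0],[-0.0225,-0.0079,0],[-0.03,-0.0098,0],[-0.0375,-0.0116,0],[-0.045,-0.013,0],[-0.0525,-0.0143,0],[-0.06,-0.0153,0],[-0.06,-0.0153,0]],"turn":[[0,0,0],[0,0,0],[0,0,0],[0,0,0],[0,0,0],[0,0,0],[0,0,0],[0,0,0],[0,0,0]]}'
python3 tr.py
```

```text
clock: 15.48
position: [0.4719, 0.0521, 0.1128]
ee_rot: [-0.539, 0.455, -0.456, 0.542]
ft_force: [-0.5, -0.3, 4.2]
grip_width: 0.169
t 15.62 x 0.05 y -34.60 z 112.77 F [ 0.17 -0.39  3.97] fc 5.07 off 57.33
[-0.0075, -0.0021, -0.0002] [-0.015, -0.0024, -0.0002] [-0.0225, -0.0025, -0.0002] [-0.03, -0.0023, -0.0002] [-0.0375, -0.0018, -0.0002] [-0.045, -0.0011, -0.0002] [-0.0525, -0.0001, -0.0002] [-0.06, 0.0011, -0.0002] [-0.0675, 0.0026, -0.0002] [-0.075, 0.0042, -0.0002]
```

```bash
python3 -m pendant '{"offset":[[-0.0075,-0.0018,0],[-0.015,-0.0022,0],[-0.0225,-0.0023,0],[-0.03,-0.002,0],[-0.0375,-0.0016,0],[-0.045,-0.001,0],[-0.0525,0,0],[-0.0525,0,0]],"turn":[[0,0,0],[0,0,0],[0,0,0],[0,0,0],[0,0,0],[0,0,0],[0,0,0],[0,0,0]]}'
python3 tr.py
```

```text
clock: 16.68
position: [0.4701, 0.0628, 0.1128]
ee_rot: [-0.539, 0.456, -0.456, 0.542]
ft_force: [0.2, 1.5, 2.7]
grip_width: 0.168
t 16.82 x 0.01 y -23.76 z 112.76 F [0.11 1.28 3.23] fc 4.33 off 57.27
[-0.0075, 0.0017, -0.0001] [-0.015, 0.0032, -0.0001] [-0.0225, 0.0049, -0.0001] [-0.03, 0.0068, -0.0001] [-0.0375, 0.0089, -0.0001] [-0.045, 0.0111, -0.0001] [-0.0525, 0.0134, -0.0001] [-0.06, 0.0158, -0.0001] [-0.0675, 0.0182, -0.0001] [-0.075, 0.0205, -0.0001]
```

```bash
python3 -m pendant '{"offset":[[-0.0075,0.002,0],[-0.015,0.0036,0],[-0.0225,0.0053,0],[-0.03,0.0072,0],[-0.0375,0.0093,0],[-0.045,0.0115,0],[-0.0525,0.0138,0],[-0.0525,0.0138,0]],"turn":[[0,0,0],[0,0,0],[0,0,0],[0,0,0],[0,0,0],[0,0,0],[0,0,0],[0,0,0]]}'
python3 tr.py
```

```text
clock: 17.88
position: [0.4682, 0.0735, 0.11]
ee_rot: [-0.539, 0.456, -0.456, 0.542]
ft_force: [0.2, 1.7, 2.7]
grip_width: 0.169
t 18.02 x -0.01 y -12.89 z 110.01 F [-0.33  1.59  3.07] fc 4.17 off 57.15
[-0.0075, 0.0032, 0.0] [-0.015, 0.0056, 0.0] [-0.0225, 0.008, 0.0] [-0.03, 0.0103, 0.0] [-0.0375, 0.0125, 0.0] [-0.045, 0.0145, 0.0] [-0.0525, 0.0164, 0.0] [-0.06, 0.0181, 0.0] [-0.0675, 0.0195, 0.0] [-0.075, 0.0206, 0.0]
```

```bash
python3 -m pendant '{"offset":[[-0.0075,0.0034,0],[-0.015,0.0059,0],[-0.0225,0.0083,0],[-0.03,0.0106,0],[-0.0375,0.0128,0],[-0.045,0.0148,0],[-0.0525,0.0166,0],[-0.06,0.0183,0],[-0.06,0.0183,0]],"turn":[[0,0,0],[0,0,0],[0,0,0],[0,0,0],[0,0,0],[0,0,0],[0,0,0],[0,0,0],[0,0,0]]}'
python3 tr.py
```

```text
clock: 19.2
position: [0.4662, 0.0856, 0.1064]
ee_rot: [-0.539, 0.456, -0.456, 0.542]
ft_force: [0.1, 0.2, 4.0]
grip_width: 0.17
t 19.35 x -0.00 y -0.57 z 106.41 F [-0.03  1.26  3.76] fc 4.86 off 57.41
[-0.0075, 0.0004, 0.0] [-0.015, 0.0015, 0.0] [-0.0225, 0.0023, 0.0] [-0.03, 0.0027, 0.0] [-0.0375, 0.0028, 0.0] [-0.045, 0.0025, 0.0] [-0.0525, 0.0019, 0.0] [-0.06, 0.0009, 0.0] [-0.0675, -0.0005, 0.0] [-0.075, -0.0022, 0.0]
```

```bash
python3 -m pendant '{"offset":[[-0.0075,0.0006,0],[-0.015,0.0016,0],[-0.0225,0.0023,0],[-0.03,0.0027,0],[-0.0375,0.0028,0],[-0.045,0.0025,0],[-0.0525,0.0019,0],[-0.06,0.0009,0],[-0.06,0.0009,0]],"turn":[[0,0,0],[0,0,0],[0,0,0],[0,0,0],[0,0,0],[0,0,0],[0,0,0],[0,0,0],[0,0,0]]}'
python3 tr.py
```

```text
clock: 20.52
position: [0.4641, 0.0978, 0.1063]
ee_rot: [-0.539, 0.456, -0.456, 0.542]
ft_force: [0.8, -1.2, 4.3]
grip_width: 0.17
t 20.68 x -0.02 y 11.69 z 106.30 F [ 0.69 -0.7   3.94] fc 5.04 off 57.70
[-0.0075, -0.0028, 0.0001] [-0.015, -0.0046, 0.0001] [-0.0225, -0.0066, 0.0001] [-0.03, -0.009, 0.0001] [-0.0375, -0.0115, 0.0001] [-0.045, -0.0143, 0.0001] [-0.0525, -0.0172, 0.0001] [-0.06, -0.0202, 0.0001] [-0.0675, -0.0232, 0.0001] [-0.075, -0.0263, 0.0001]
```

```bash
python3 -m pendant '{"offset":[[-0.0075,-0.0026,0],[-0.015,-0.0046,0],[-0.0225,-0.0066,0],[-0.03,-0.009,0],[-0.0375,-0.0115,0],[-0.045,-0.0143,0],[-0.0525,-0.0172,0],[-0.0525,-0.0172,0]],"turn":[[0,0,0],[0,0,0],[0,0,0],[0,0,0],[0,0,0],[0,0,0],[0,0,0],[0,0,0]]}'
python3 tr.py
```

```text
clock: 21.72
position: [0.4623, 0.1084, 0.1099]
ee_rot: [-0.539, 0.456, -0.456, 0.543]
ft_force: [-0.5, -1.4, 3.1]
grip_width: 0.166
t 21.88 x -0.04 y 22.52 z 109.81 F [ 0.26 -1.55  3.04] fc 4.14 off 57.47
[-0.0075, -0.0021, 0.0002] [-0.015, -0.0052, 0.0002] [-0.0225, -0.0082, 0.0002] [-0.03, -0.0112, 0.0002] [-0.0375, -0.0142, 0.0002] [-0.045, -0.017, 0.0002] [-0.0525, -0.0197, 0.0002] [-0.06, -0.0222, 0.0002] [-0.0675, -0.0245, 0.0002] [-0.075, -0.0265, 0.0002]
```

```bash
python3 -m pendant '{"offset":[[-0.0075,-0.0023,0],[-0.015,-0.0052,0],[-0.0225,-0.0082,0],[-0.03,-0.0112,0],[-0.0375,-0.0142,0],[-0.045,-0.017,0],[-0.0525,-0.0197,0],[-0.06,-0.0222,0],[-0.06,-0.0222,0]],"turn":[[0,0,0],[0,0,0],[0,0,0],[0,0,0],[0,0,0],[0,0,0],[0,0,0],[0,0,0],[0,0,0]]}'
python3 tr.py
```

```text
clock: 23.05
position: [0.4602, 0.1208, 0.1144]
ee_rot: [-0.539, 0.456, -0.455, 0.543]
ft_force: [0.2, -0.4, 3.7]
grip_width: 0.172
t 23.20 x -0.07 y 35.07 z 114.36 F [-0.37 -0.35  3.72] fc 4.82 off 57.57
[-0.0075, -0.003, 0.0003] [-0.015, -0.005, 0.0003] [-0.0225, -0.0067, 0.0003] [-0.03, -0.0081, 0.0003] [-0.0375, -0.0093, 0.0003] [-0.045, -0.0101, 0.0003] [-0.0525, -0.0106, 0.0003] [-0.06, -0.0109, 0.0003] [-0.0675, -0.0109, 0.0003] [-0.075, -0.0106, 0.0003]
```

```bash
python3 -m pendant '{"offset":[[-0.0075,-0.003,0],[-0.015,-0.005,0],[-0.0225,-0.0066,0],[-0.03,-0.0079,0],[-0.0375,-0.009,0],[-0.045,-0.0098,0],[-0.0525,-0.0103,0],[-0.0525,-0.0103,0]],"turn":[[0,0,0],[0,0,0],[0,0,0],[0,0,0],[0,0,0],[0,0,0],[0,0,0],[0,0,0]]}'
python3 tr.py
```

```text
clock: 24.25
position: [0.4583, 0.1316, 0.1165]
ee_rot: [-0.539, 0.456, -0.455, 0.543]
ft_force: [-0.4, 0.1, 3.5]
grip_width: 0.172
t 24.40 x -0.09 y 45.98 z 116.49 F [-0.23  0.35  3.31] fc 4.41 off 57.51
[-0.0075, 0.0001, 0.0005] [-0.015, 0.0002, 0.0005] [-0.0225, 0.0005, 0.0005] [-0.03, 0.0011, 0.0005] [-0.0375, 0.002, 0.0005] [-0.045, 0.0031, 0.0005] [-0.0525, 0.0043, 0.0005] [-0.06, 0.0058, 0.0005] [-0.0675, 0.0075, 0.0005] [-0.075, 0.0093, 0.0005]
```

```bash
python3 -m pendant '{"offset":[[-0.0075,0.0006,0],[-0.015,0.001,0],[-0.0225,0.0015,0],[-0.03,0.0022,0],[-0.0375,0.0031,0],[-0.045,0.0042,0],[-0.0525,0.0054,0],[-0.0525,0.0054,0]],"turn":[[0,0,0],[0,0,0],[0,0,0],[0,0,0],[0,0,0],[0,0,0],[0,0,0],[0,0,0]]}'
python3 tr.py
```

```text
clock: 25.45
position: [0.4565, 0.1423, 0.1155]
ee_rot: [-0.539, 0.456, -0.455, 0.543]
ft_force: [-0.2, 1.3, 2.9]
grip_width: 0.172
t 25.60 x -0.13 y 56.84 z 115.48 F [-0.58  1.14  2.94] fc 4.04 off 57.20
[-0.0075, 0.0027, 0.0006] [-0.015, 0.0043, 0.0006] [-0.0225, 0.0061, 0.0006] [-0.03, 0.0081, 0.0006] [-0.0375, 0.01, 0.0006] [-0.045, 0.012, 0.0006] [-0.0525, 0.014, 0.0006] [-0.06, 0.0159, 0.0006] [-0.0675, 0.0177, 0.0006] [-0.075, 0.0193, 0.0006]
```

```bash
python3 -m pendant '{"offset":[[-0.0075,0.003,0],[-0.015,0.0048,0],[-0.0225,0.0066,0],[-0.03,0.0086,0],[-0.0375,0.0105,0],[-0.045,0.0125,0],[-0.0525,0.0145,0],[-0.0525,0.0145,0]],"turn":[[0,0,0],[0,0,0],[0,0,0],[0,0,0],[0,0,0],[0,0,0],[0,0,0],[0,0,0]]}'
python3 tr.py
```

```text
clock: 26.65
position: [0.4547, 0.1529, 0.1127]
ee_rot: [-0.538, 0.456, -0.455, 0.543]
ft_force: [-0.4, 1.3, 2.9]
grip_width: 0.173
t 26.80 x -0.16 y 67.66 z 112.67 F [-0.28  1.23  3.04] fc 4.14 off 57.10
[-0.0075, 0.0028, 0.0008] [-0.015, 0.0046, 0.0008] [-0.0225, 0.0062, 0.0008] [-0.03, 0.0076, 0.0008] [-0.0375, 0.0088, 0.0008] [-0.045, 0.0097, 0.0008] [-0.0525, 0.0104, 0.0008] [-0.06, 0.0107, 0.0008] [-0.0675, 0.0108, 0.0008] [-0.075, 0.0107, 0.0008]
```

```bash
python3 -m pendant '{"offset":[[-0.0075,0.003,0.001],[-0.015,0.0048,0.001],[-0.0225,0.0064,0.001],[-0.03,0.0077,0.001],[-0.0375,0.0088,0.001],[-0.045,0.0096,0.001],[-0.0525,0.0102,0.001],[-0.06,0.0105,0.001],[-0.0675,0.0106,0.001],[-0.0675,0.0106,0.001]],"turn":[[0,0,0],[0,0,0],[0,0,0],[0,0,0],[0,0,0],[0,0,0],[0,0,0],[0,0,0],[0,0,0],[0,0,0]]}'
python3 tr.py
```

```text
clock: 28.1
position: [0.4525, 0.1666, 0.1107]
ee_rot: [-0.538, 0.456, -0.455, 0.544]
ft_force: [-0.4, 0.7, 2.4]
grip_width: 0.165
t 28.25 x 0.02 y 81.52 z 110.71 F [-0.56  0.59  2.62] fc 3.72 off 56.89
[-0.0075, 0.0019, -0.0001] [-0.015, 0.0018, -0.0001] [-0.0225, 0.0017, -0.0001] [-0.03, 0.0016, -0.0001] [-0.0375, 0.0015, -0.0001] [-0.045, 0.0014, -0.0001] [-0.0525, 0.0013, -0.0001] [-0.06, 0.0012, -0.0001] [-0.0675, 0.0011, -0.0001] [-0.075, 0.001, -0.0001]
```

Slide to y ≈ +88, then lift straight up and head for the holder.

```bash
python3 -m pendant '{"offset":[[-0.0075,0.0015,0],[-0.015,0.002,0],[-0.0225,0.002,0],[-0.03,0.002,0],[-0.0325,0.002,0],[-0.0325,0.002,0],[-0.0325,0.002,0]],"turn":[[0,0,0],[0,0,0],[0,0,0],[0,0,0],[0,0,0],[0,0,0],[0,0,0]]}'
python3 tr.py
python3 -m pendant '{"offset":[[0,-0.05,0],[0,-0.2,0],[0,-0.38,0],[0,-0.38,0],[0,-0.38,0]],"turn":[[0,0,0],[0,0,0],[0,0,0],[0,0,0],[0,0,0]]}'
python3 -c "
from h import *
go([.570,.314,.1874],np.radians(-80.4))"
```

```text
clock: 29.18
position: [0.4514, 0.1731, 0.1104]
ee_rot: [-0.538, 0.456, -0.454, 0.544]
ft_force: [0.5, 0.0, 2.9]
grip_width: 0.172
t 29.32 x -0.00 y 88.12 z 110.37 F [0.47 0.24 3.15] fc 4.25 off 56.73
[-0.0075, 0.0005, 0.0] [-0.015, 0.0004, 0.0] [-0.0225, 0.0003, 0.0] [-0.03, 0.0002, 0.0] [-0.0375, 0.0001, 0.0] [-0.045, 0.0, 0.0] [-0.0525, -0.0001, 0.0] [-0.06, -0.0002, 0.0] [-0.0675, -0.0003, 0.0] [-0.075, -0.0004, 0.0] 
clock: 30.0
position: [0.4509, 0.1722, 0.1859]
ee_rot: [-0.538, 0.456, -0.455, 0.543]
ft_force: [-0.2, -0.6, -1.3]
grip_width: 0.174
off [-0.5974 -0.0009  0.7077] turn [-0.0048  0.0046 -0.008 ] clock 30.0 pos [0.4509 0.1722 0.1859] F [-0.21 -0.63 -1.28] w 0.174
```

```bash
python3 -m pendant '{"offset":[[-0.2,0,0.24],[-0.4,0,0.48],[-0.597,-0.001,0.707],[-0.597,-0.001,0.707],[-0.597,-0.001,0.707],[-0.597,-0.001,0.707]],"turn":[[0,0,0],[0,0,0],[-0.005,0.004,-0.008],[-0.005,0.004,-0.008],[-0.005,0.004,-0.008],[-0.005,0.004,-0.008]]}'
python3 - <<'E'
from h import *
p,d,o=grab('wrist');cv2.imwrite('pics/w5.png',cv2.resize(p[110:330,170:400],None,fx=2.5,fy=2.5)[...,::-1])
P=cloud('wrist',d,o).reshape(-1,3)
s=P[(abs(P[:,0]-.57)<.06)&(abs(P[:,1]-.314)<.06)&(abs(P[:,2]-.046)<.004)]
r=cv2.minAreaRect((s[:,:2]*1000).astype(np.float32));print(r)
p,d,o=grab('scene');cv2.imwrite('pics/s5.png',cv2.resize(p[200:380,100:340],None,fx=3,fy=3)[...,::-1])
go([.570,.3138,.0672],np.radians(-80.4))
E
```

```text
clock: 30.75
position: [0.5699, 0.3122, 0.1874]
ee_rot: [0.54, -0.456, 0.457, -0.54]
ft_force: [-0.7, -0.5, -0.0]
grip_width: 0.172
((568.26953125, 314.0030212402344), (62.17934799194336, 62.18093490600586), 56.26778030395508)
off [-8.700e-03  6.035e-01 -1.000e-04] turn [-0.001  -0.0019  0.0014] clock 30.85 pos [0.5702 0.3122 0.1879] F [ 0.46 -0.14 -0.52] w 0.172
```

View pics/w5.png

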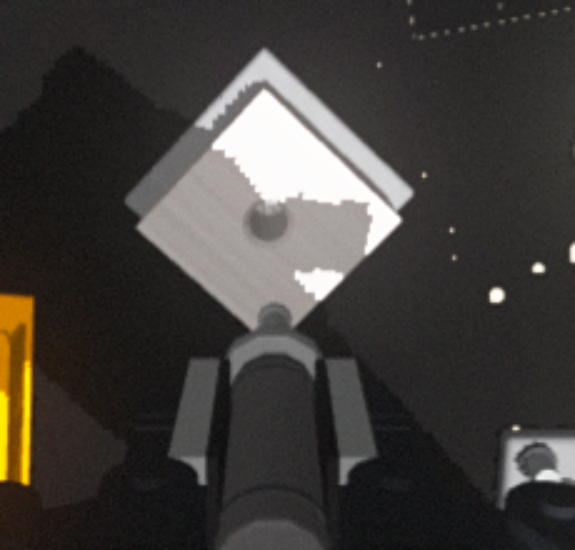

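View pics/s5.png

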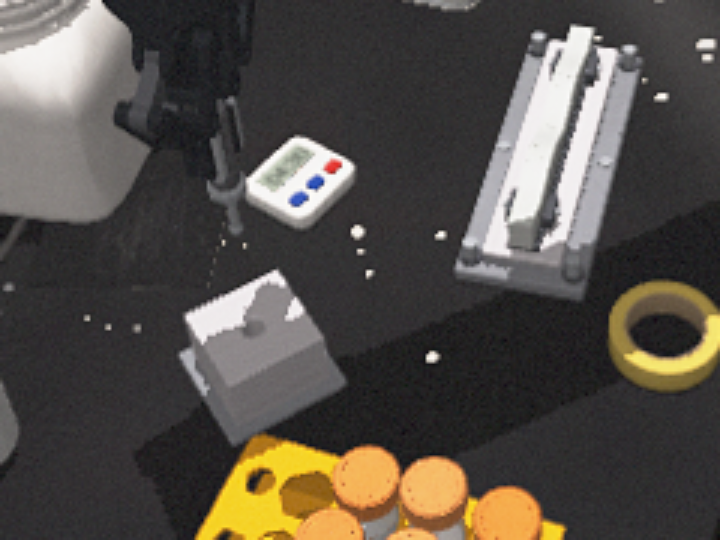

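Wrist crop: hole at (268,221), ball tip at (274,314), stylus upright as before (scene crop tip (235,232)). Comparing the hole's ray with the tip.

```bash
python3 - <<'E'
from h import *
o=manip.get_obs()
print(plane('wrist',[[277.2,198.4]],.046,o),plane('wrist',[[279.6,235.2]],.134,o))
go([.5695,.3138,.105],np.radians(-80.4))
E
```

```text
[[0.56953562 0.31389786 0.046     ]] [[0.56921925 0.31221865 0.134     ]]
off [-0.0089  0.4145 -0.0024] turn [-0.001  -0.0019  0.0014] clock 30.85 pos [0.5702 0.3122 0.1879] F [ 0.46 -0.14 -0.52] w 0.172
```

```bash
python3 -m pendant '{"offset":[[-0.0085,0.15,-0.001],[-0.0085,0.3,-0.001],[-0.0085,0.38,-0.001],[-0.0085,0.4,-0.001],[-0.0085,0.4,-0.001],[-0.0085,0.4,-0.001]],"turn":[[0,0,0],[0,0,0],[0,0,0],[0,0,0],[0,0,0],[0,0,0]]}'
python3 -c "
from h import *
go([.5698,.3139,.0682],np.radians(-80.4))"
```

```text
clock: 31.6
position: [0.5702, 0.3141, 0.109]
ee_rot: [-0.539, 0.456, -0.457, 0.54]
ft_force: [-1.5, 0.6, -0.9]
grip_width: 0.169
off [ 0.0006  0.2041 -0.0027] turn [-0.0028 -0.002   0.0008] clock 31.6 pos [0.5702 0.3141 0.109 ] F [-1.46  0.59 -0.94] w 0.169
```

```bash
python3 -m pendant '{"offset":[[0,0.03,-0.002],[0,0.07,-0.002],[0,0.11,-0.002],[0,0.15,-0.002],[0,0.18,-0.002],[0,0.19,-0.002],[0,0.19,-0.002]],"turn":[[0,0,0],[0,0,0],[0,0,0],[0,0,0],[0,0,0],[0,0,0],[0,0,0]]}'
for i in 1 2 3; do python3 -m pendant '{"offset":[[0,0.004,0],[0,0.004,0],[0,0.004,0]],"turn":[[0,0,0],[0,0,0],[0,0,0]]}' | egrep 'clo|pos|force'; done
```

```text
clock: 32.48
position: [0.5699, 0.3141, 0.071]
ee_rot: [-0.539, 0.456, -0.457, 0.54]
ft_force: [-0.5, -0.4, -0.3]
grip_width: 0.168
clock: 32.85
position: [0.5699, 0.3141, 0.0703]
ft_force: [-0.3, -0.3, -1.0]
clock: 33.22
position: [0.57, 0.3141, 0.0695]
ft_force: [0.8, 0.8, -1.3]
clock: 33.6
position: [0.5699, 0.3141, 0.0687]
ft_force: [-0.5, -0.4, -1.5]
```

Sliding in freely; a little further to the stop.

```bash
for i in 1 2 3; do python3 -m pendant '{"offset":[[0,0.003,0],[0,0.003,0],[0,0.003,0]],"turn":[[0,0,0],[0,0,0],[0,0,0]]}' | egrep 'clo|pos|force'; done
```

```text
clock: 33.98
position: [0.5699, 0.3142, 0.0681]
ft_force: [-0.3, 0.2, -0.8]
clock: 34.35
position: [0.57, 0.3142, 0.0678]
ft_force: [-1.5, -1.5, 2.6]
clock: 34.72
position: [0.5701, 0.3142, 0.0677]
ft_force: [-1.6, -3.0, 7.0]
```

Collar is seated (TCP 67.7 mm, as at the grasp; force rising). Release and rise.

```bash
python3 -m pendant '{"offset":[[0,0,0],[0,0,0],[0,0,0],[0,0,0],[0,0,0],[0,0,0]],"turn":[[0,0,0],[0,0,0],[0,0,0],[0,0,0],[0,0,0],[0,0,0]]}' 55
python3 -m pendant '{"offset":[[0,-0.1,0],[0,-0.3,0],[0,-0.55,0],[0,-0.7,0],[0,-0.7,0],[0,-0.7,0],[0,-0.7,0]],"turn":[[0,0,0],[0,0,0],[0,0,0],[0,0,0],[0,0,0],[0,0,0],[0,0,0]]}'
python3 - <<'E'
from h import *
p,d,o=grab('wrist');P=cloud('wrist',d,o).reshape(-1,3)
q=P[(abs(P[:,0]-.565)<.06)&(abs(P[:,1]-.315)<.06)&(P[:,2]>.102)&(P[:,2]<.118)];print(len(q),q.mean(0),np.median(q,0))
p,d,o=grab('scene');cv2.imwrite('pics/s6.png',p[...,::-1])
E
```

```text
clock: 35.48
position: [0.5701, 0.3142, 0.0677]
ee_rot: [-0.539, 0.456, -0.458, 0.54]
ft_force: [1.0, -0.0, 0.3]
grip_width: 0.554
clock: 36.35
position: [0.5694, 0.3139, 0.2069]
ee_rot: [-0.54, 0.456, -0.457, 0.54]
ft_force: [-0.4, 0.5, -0.2]
grip_width: 0.555
429 [0.56894803 0.31461152 0.10915657] [0.56908546 0.3146004  0.1097482 ]
```

View pics/s6.png

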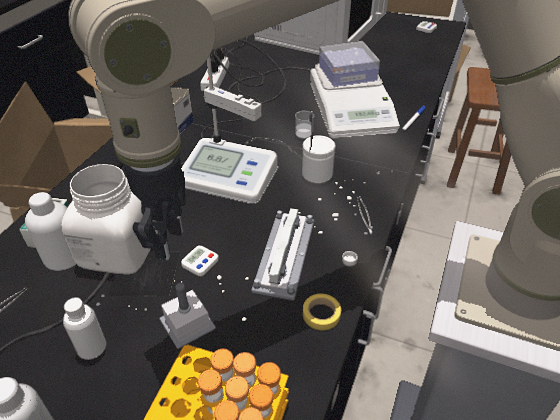

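The stylus stands upright in the holder at (182,295), its top at 109.7 mm as before. The jar at (318,158) hasn't moved and the gripper is clear.

```bash
python3 -c "
from workcell import manip
print(manip.hand_in())"
```

```text
the job is handed in; nothing more can be done
None
```

I took the stylus from its holder, traced the template from right (y ≈ -86 mm) to left (y ≈ +88 mm) in one pass, and put the stylus back. The job was handed in at about 36 s of the 72 s allowed; no verdict was reported.

- **Contact:** At each stop along the trace the measured contact force was about 3.7 to 5.2 N. That is well under 14 N and never near zero. I read it only at the stops, not continuously between them.
- **Template:** The edge felt by force stayed within about 1 mm of the shape taken from the wrist camera's depth.
- **Stylus:** The collar seated at the same height as at the start. After release the stylus stood upright, with its top at 109.7 mm and its axis within about 1 mm of the hole's centre.
- **Surroundings:** In the last picture the jar stands at the same pixel position as at the start, judged by eye, and the gripper is open and clear of everything.

No check failed or disagreed.

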